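# Push the broken dish through the shard bin's sprung flap

### The job

Discard the broken square dish without picking it up: with one fingertip press down the wooden bar of the shard bin's self-closing flap and keep the flap well open, and meanwhile with the other finger push the dish along the deck, over the edge and through the opening, so that it drops into the bin. Never lift the dish or slide it onto the shut flap; then let go so that the flap closes, and leave the other pottery and tools where they are.

Things in the scene. Friction and masses are not known exactly. Their poses are not given: they have to be found in the camera images.
- bin: Fixed plywood shard bin, a box with a flat top (the deck) 145 mm above the table. Origin: on the table, straight below the middle of the deck edge over which the dish goes. x is level, from the deck over that edge into the opening (roughly away from the robot), y left, z up. In this frame (mm) the box spans x -180 to 145, y -165 to 125; inside it is hollow, floor 8 above the table.
- edge (a point): Middle of the deck edge, at deck height (145 mm above the bin's origin). In the bin's frame (mm) the opening spans x 0 to 114, y -44 to 86 and is filled by an aluminium flap flush with the deck; all the rest of the top is deck. Two hinge posts 40 tall stand on the deck at y 92 to 108, x -13 to -3 and 117 to 127.
- flap (a joint): Angle of the flap (rad): 0 shut, stop at 0.85 wide open. Its hinge runs along the bin's x at y = 100 mm, 30 mm above the deck, so its right-hand (-y) side swings down into the bin and clears the space ahead of the dish. A spring always closes it; pressing the bar down takes about 3.5 N to start and 7 N near the stop.
- bar (a point): Point on the axis of the wooden press bar, at bin x = -60 mm. The bar is a round rod 14 mm thick along the bin's x, from x = -157 to 105 mm, fixed to the flap, overhanging the deck beside the dish. Shut: axis at y = 58 mm, 47 mm above the deck. Pressed down it opens the flap: axis 30 mm above the deck at 0.38 rad, 20 at 0.61, 12 at 0.79; y stays within 4 mm. A finger can slide along it.
- dish_mid (a point): Centre (half-way up) of the broken terracotta dish: 46 x 46 mm, 44 mm tall, 6 mm walls, open top, its -y side wall missing; about 90 g. It stands loose on the deck, centre 45 to 75 mm before the edge and within 10 mm of the bin's y = 0; its solid wall facing the robot is square to its own x axis, turned up to 17 degrees from the bin's x.
- cup: Bystander: small whole round terracotta cup, 54 mm across, 52 mm tall, on the right part of the deck (bin y about -115 mm). Origin: centre of its underside.
- pot: Bystander: small white glaze pot with grey lid, 44 mm across, 55 mm tall, on the right part of the deck. Origin: centre of its underside.
- mug: Bystander on the table, left: white mug 76 mm across, 85 mm tall. Origin: centre of its underside.
- bowl: Bystander on the table, left: blue bowl 120 mm across, 50 mm tall. Origin: centre of its underside.
- vase: Bystander on the table, right: terracotta vase 90 mm across, 130 mm tall. Origin: centre of its underside.
- brush: Bystander on the table, right: brush lying flat.
- jar: Bystander on the table, right: amber jar 70 mm across, 90 mm tall. Origin: centre of its underside.
Not all that is in view belongs to the job. What is shaped like the part that bears dish_mid but blue or purple is not meant.

How it is judged:
By the outcome, as a careful person would: the job done as asked, in the order asked, and still so for the second after the job is handed in, with the robot touching nothing.
It also fails if it takes over 35 s, if anything falls off the work surface, if the arm or the gripper's body presses on something with over 40 N, if the wrist force passes 120 N, or if a joint passes its speed limit or range.

### The arm

A 7-joint arm with a two-finger parallel gripper is mounted at the origin on the work surface. World frame = base frame: x ahead of the robot, y to its left, z up, the work surface at z = 0. Lengths are in m, angles in rad, forces in N, time in s.
With the tool pointing down it reaches from about 0.4 to 0.9 m from the base axis. Payload 5.5 kg.
Tool frame: the origin (TCP) lies midway between the tips of the shut fingers; the grasp point (between the pads) lies 19 mm behind it (manip.grip_depth is the distance from the TCP to the grasp point, in m); z points along the fingers, y is the line along which they close (so a half turn about z gives the same grasp; the last joint's range is limited). The gripper opens to 92 mm and grips with 3 to 60 N. Pads are 19 mm wide; open, the fingers measure 130 mm over their backs; the gripper's body (75 mm by 190 mm) begins 47 mm behind the grasp point.
Start: joints at [1.502, 0.501, -0.427, 1.55, 0.221, 1.138, -0.21], TCP at [0.212, -0.615, 0.227] pointing down, gripper open.
Joint ranges: [-2.88, 2.88], [-0.31, 2.03], [-1.54, 1.56], [0.2, 2.42], [-1.41, 4.55], [0.19, 2.02], [-2.57, 2.57]. Speed limits (rad/s): [2.57, 2.57, 3.14, 3.14, 3.14, 3.14, 3.14].

### API

Orientations are given as a unit quaternion [x, y, z, w].
In Python, from bench import manip, effector, viewer gives the robot as it stands. Calls block until the motion is done:
- manip.move_pose(position, orientation): joint-space move of the TCP to a pose.
- manip.servo_line(position, ori=None, vel=0.15): straight line of the TCP; ori=None keeps the orientation; vel is the mean speed in m/s.
- manip.movej(angles): joint-space move.
- effector.open_jaws() and effector.close(f_grip=None): open the fingers fully, or close them until they stop; f_grip is the grip in N (None keeps the last).
- manip.sleep(seconds).
- manip.solve_ik(position, orientation): joint angles nearest the present ones, or None.
- viewer.get_image(name): name is "scene" or "side" or "wrist"; returns the picture (420x560x3 uint8, red, green, blue); there is no depth.
- viewer.get_calibration(name): a dict with "vfov" (degrees; the focal length in pixels is half the picture's height over the tangent of half this angle, whatever the lens; pixels are square), "cx", "cy" (the principal point, pixels), "dist_coeffs" ([k1, k2, p1, p2, k3] as OpenCV has them; the pictures are not rectified), "eye" and "attitude" of the camera in the world. Camera axes: x right, y down, z forward; pixel columns grow to the right and rows downward; lengths in m; the calibration is good to about 2 mm. A picture is of the moment at which its call begins: read the wrist's pose just before it. get_calibration takes no time and is no camera call; for the wrist camera it gives the pose at the moment of the call.
A pose or a line that the arm cannot do raises manip.PlanningError and nothing moves.
- manip.hand_in(): hands the job in; it is judged then, once.
Readings, each from a call of its own:
- manip.current_clock(): time.
- manip.current_q(): joint angles.
- manip.current_joint_velocities(): joint speeds.
- manip.current_tau(): joint torques, N m.
- manip.current_tool_pos(): TCP position.
- manip.current_tcp_rot(): TCP orientation.
- manip.current_force(): force on the tool from outside, world axes, zero at the start.
- manip.current_wrist_torque(): the same for the moment, N m.
- manip.current_finger_gap(): finger opening in m.
- manip.current_gripper_force(): force on a finger pad.
Only numpy, scipy, OpenCV 4.12 (cv2) and the standard library are available. Lean on these libraries where they do the work, as an engineer would, in place of code of your own. Each camera call takes 0.05 s, during which the arm holds its last target. There are 200 camera calls.

## Working session

There is one attempt and no reset: what is moved stays moved. The work goes in short steps, each a Python script; the robot and the scene stay as the last script left them, time stands still between calls to the robot, and variables do not carry over. Pictures are saved under pics/ and viewed, at most 10 in all, crops included, and the job is handed in when it is done.

```bash
mkdir -p pics; ls; python3 - <<'E'
from bench import manip, effector, viewer
import cv2
for n in ("scene","side"):
    im=viewer.get_image(n); cv2.imwrite(f"pics/{n}0.png",im[:,:,::-1]); print(n,viewer.get_calibration(n))
print(viewer.get_calibration("wrist"),manip.current_tool_pos(),manip.current_tcp_rot(),manip.current_clock(),manip.current_finger_gap())
E
```

```text
pics
scene {'vfov': 47.58713121546523, 'cx': 273.2428851645268, 'cy': 212.23053663688162, 'dist_coeffs': array([0.01575966, 0.        , 0.        , 0.        , 0.        ]), 'eye': array([ 1.5532054 , -0.27543594,  1.29341986]), 'attitude': array([ 0.73813212,  0.56858463, -0.21901067, -0.28966673])}
side {'vfov': 49.022881356098345, 'cx': 278.8092401197237, 'cy': 215.42802896677193, 'dist_coeffs': array([-0.07038329,  0.        ,  0.        ,  0.        ,  0.        ]), 'eye': array([-0.13704832,  0.83203424,  0.96974301]), 'attitude': array([-0.29811447,  0.84803029, -0.41230313,  0.14825157])}
{'vfov': 68.52973993506845, 'cx': 279.14558106207744, 'cy': 208.12513152393566, 'dist_coeffs': array([-0.02631055,  0.        ,  0.        ,  0.        ,  0.        ]), 'eye': array([ 0.28638061, -0.58888001,  0.3836345 ]), 'attitude': array([ 0.8054752 , -0.57396399, -0.08640641,  0.11962013])} [ 0.21144591 -0.6139816   0.22578217] [ 9.86271240e-01  1.65131051e-01 -1.32098902e-04 -8.71447297e-04] 0.1 0.0917263557161462
```

View pics/scene0.png

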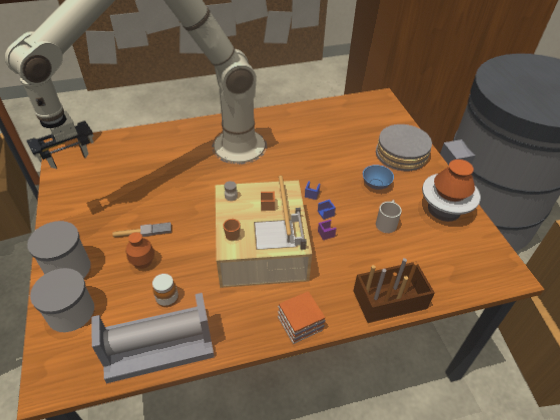

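View pics/side0.png

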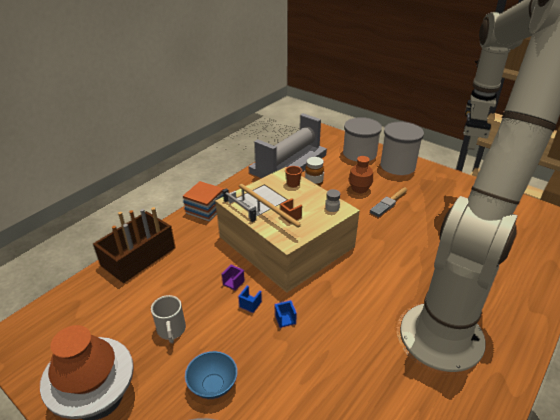

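Candidates for the dish: terracotta square piece on the deck at scene (267,201), and the blue/purple ones on the table at (313,190), (326,209) and (327,229). The last three are decoys, so I choose the terracotta one and check it in a close crop.

```bash
python3 - <<'E'
import cv2
a=cv2.imread("pics/scene0.png")[165:290,205:345]; cv2.imwrite("pics/sc.png",cv2.resize(a,None,fx=4.6,fy=4.6,interpolation=cv2.INTER_CUBIC))
a=cv2.imread("pics/side0.png")[155:290,205:370]; cv2.imwrite("pics/sd.png",cv2.resize(a,None,fx=4.4,fy=4.4,interpolation=cv2.INTER_CUBIC))
E
```

```text
(no output)
```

View pics/sc.png

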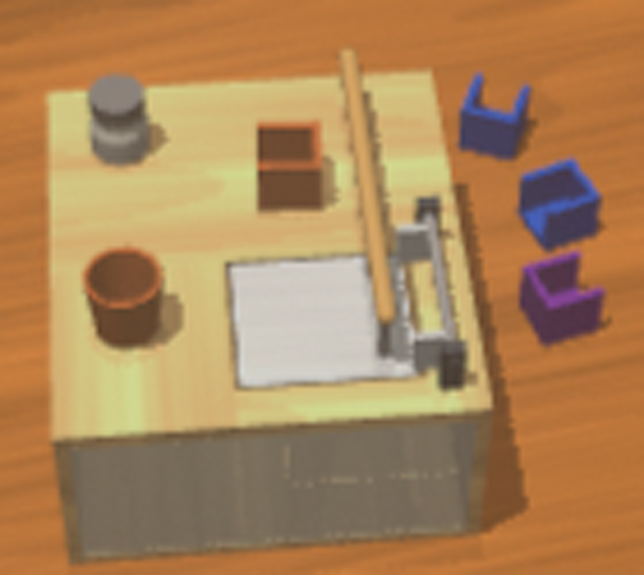

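The crop shows the terracotta dish at crop (290,165), missing its left (-y) wall. The deck corners are at (47,93), (432,71), (490,408) and (53,440), and the flap's right corners at (227,262) and (238,388). Next I fit the bin pose and take one close wrist look.

```bash
cat > h.py <<'E'
import numpy as np, cv2
from scipy.optimize import least_squares
from scipy.spatial.transform import Rotation as R
def K(c): f=210/np.tan(np.radians(c["vfov"]/2)); return np.array([[f,0,c["cx"]],[0,f,c["cy"]],[0,0,1]])
def proj(c,P):
    Ri=R.from_quat(c["attitude"]).inv(); t=-Ri.apply(c["eye"])
    return cv2.projectPoints(np.array(P,float).reshape(-1,3),Ri.as_rotvec(),t,K(c),c["dist_coeffs"])[0].reshape(-1,2)
def toplane(c,uv,z):
    n=cv2.undistortPoints(np.array(uv,float).reshape(-1,1,2),K(c),c["dist_coeffs"]).reshape(-1,2)
    d=R.from_quat(c["attitude"]).apply(np.c_[n,np.ones(len(n))]); e=np.array(c["eye"])
    return e+d*((z-e[2])/d[:,2])[:,None]
def b2w(p,P):   # p=(x,y,yaw); P in m, bin frame
    return R.from_euler("z",p[2]).apply(np.array(P,float).reshape(-1,3))+[p[0],p[1],0]
def w2b(p,P): return R.from_euler("z",-p[2]).apply(np.array(P,float).reshape(-1,3)-[p[0],p[1],0])
def fit(obs,p0):  # obs list of (calib, P_bin, uv)
    f=lambda p: np.concatenate([(proj(c,b2w(p,P))-uv).ravel() for c,P,uv in obs])
    return least_squares(f,p0,loss="soft_l1")
def quat(psi): # tool down, tool y axis at world angle psi
    y=np.array([np.cos(psi),np.sin(psi),0]); z=np.array([0,0,-1.]); return R.from_matrix(np.c_[np.cross(y,z),y,z]).as_quat()
E
python3 - <<'E'
from h import *
from bench import manip,viewer
c=viewer.get_calibration("scene")
P=np.array([[-180,-165,145],[-180,125,145],[145,125,145],[145,-165,145],[0,-44,145],[114,-44,145]])/1e3
uv=np.array([[47,93],[432,71],[490,408],[53,440],[227,262],[238,388]])/4.6+[205-.4,165-.4]
r=fit([(c,P,uv)],[.6,-.1,0]); p=r.x; print(p,np.round(r.fun.reshape(-1,2),1))
d=toplane(c,np.array([[258,123],[320,122],[322,163],[258,167]])/4.6+[204.6,164.6],.189); print("rim",np.round(w2b(p,d)*1e3,1))
# wrist camera relative to TCP
w=viewer.get_calibration("wrist"); t=R.from_quat(manip.current_tcp_rot())
print("cam in tool",t.inv().apply(w["eye"]-manip.current_tool_pos()),(t.inv()*R.from_quat(w["attitude"])).as_matrix().round(2).tolist())
for s in (0,np.pi):
  for th in (np.radians(35),):
    q=quat(p[2]+th+s); 
    for P in ([-.06,.02,.40],[-.06,.02,.165],[.04,.02,.165]): print(s,P,manip.solve_ik(b2w(p,P)[0],q))
E
```

```text
[ 0.56503937 -0.02550313 -0.16819318] [[ 0.3 -0.1]
 [-0.1 -0.2]
 [ 1.   0.1]
 [ 0.  -0.1]
 [-0.5 -0.2]
 [-0.5  0.3]]
rim [[-90.3 -13.3 189. ]
 [-87.5  30.9 189. ]
 [-46.9  28.5 189. ]
 [-46.9 -16.5 189. ]]
cam in tool [ 0.07902861  0.00039749 -0.15785112] [[0.0, -0.96, -0.29], [1.0, 0.0, 0.0], [0.0, -0.29, 0.96]]
0 [-0.06, 0.02, 0.4] [ 0.88129432  0.20588131 -1.08825625  1.63837417  0.18451915  1.40935031
  0.2145441 ]
0 [-0.06, 0.02, 0.165] [ 0.83912979  0.56448327 -1.1569626   1.94397616  0.60503727  1.03754028
 -0.1476509 ]
0 [0.04, 0.02, 0.165] [ 0.69382603  0.69057344 -1.03042745  1.70437934  0.6487623   1.12912976
 -0.08639576]
3.141592653589793 [-0.06, 0.02, 0.4] [-1.21571877  0.2421228   1.38232469  1.69250022 -0.24101548  1.40762131
 -2.49792993]
3.141592653589793 [-0.06, 0.02, 0.165] [-0.60759471  0.34794756  0.65744024  1.98842742 -0.27105048  0.89182751
 -2.50594468]
3.141592653589793 [0.04, 0.02, 0.165] [-0.66892647  0.61976902  0.90652485  1.75175125 -0.55582647  1.04865845
 -2.26260107]
```

```bash
cat >> h.py <<'E'
p=np.array([0.56503937,-0.02550313,-0.16819318])
E
python3 - <<'E'
from h import *
from bench import manip,viewer
t=manip.current_clock()
manip.move_pose(b2w(p,[-.06,.03,.40])[0],quat(p[2]+np.radians(35)))
print(t,manip.current_clock(),manip.current_tool_pos(),manip.current_force())
w=viewer.get_calibration("wrist"); im=viewer.get_image("wrist")
np.save("w1.npy",w,allow_pickle=True)
cv2.imwrite("pics/w1raw.png",im[:,:,::-1]); cv2.imwrite("pics/w1.png",cv2.resize(im[:,:,::-1],None,fx=1.42,fy=1.42,interpolation=cv2.INTER_CUBIC))
im=viewer.get_image("scene"); cv2.imwrite("pics/s1.png",im[:,:,::-1])
E
```

```text
0.1 2.6417 [0.51102336 0.01267133 0.39962997] [ 0.37452045 -0.5186822  -0.41714197]
```

View pics/w1.png

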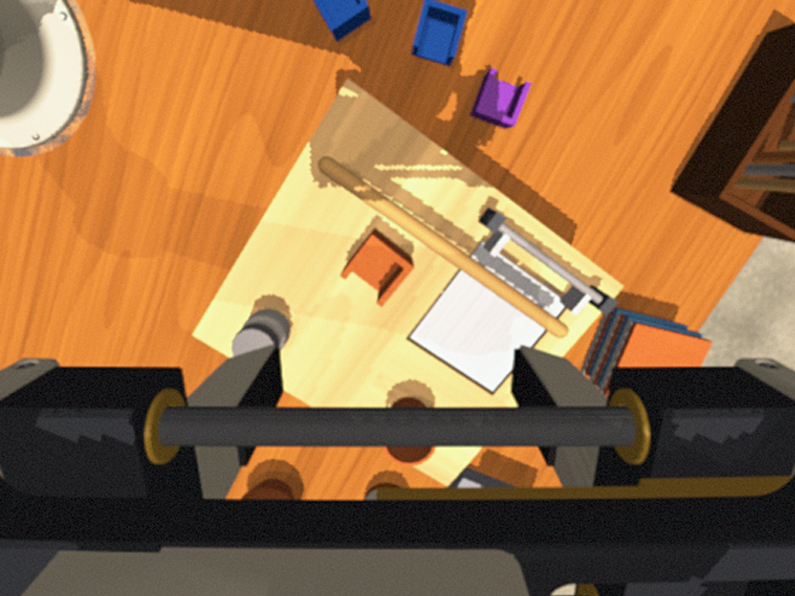

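The wrist view shows the deck corners at (345,80), (622,290) and (193,333), and the flap corners at (410,338) and (493,392). The dish rim corners are near (373,230), (413,265), (381,303) and (343,275). I fit the model and check it with an overlay.

```bash
python3 - <<'E'
from h import *
from bench import viewer
w=np.load("w1.npy",allow_pickle=True).item(); c=viewer.get_calibration("scene")
P=np.array([[-180,-165,145],[-180,125,145],[145,125,145],[145,-165,145],[0,-44,145],[114,-44,145]])/1e3
uv=np.array([[47,93],[432,71],[490,408],[53,440],[227,262],[238,388]])/4.6+[204.6,164.6]
Pw=P[[0,1,2,4,5]]; uw=np.array([[193,333],[345,80],[622,290],[410,338],[493,392]])/1.42
for o in ([(w,Pw,uw)],[(c,P,uv),(w,Pw,uw)]):
    r=fit(o,p); print(r.x,r.fun.reshape(-1,2).round(1).tolist())
q=fit([(w,Pw,uw)],p).x
rim=w2b(q,toplane(w,np.array([[373,230],[413,265],[381,303],[343,275]])/1.42,.189)); print((rim*1e3).round(1))
# overlay
im=cv2.imread("pics/w1raw.png"); x0,y0,x1,y1=200,90,440,290; s=3.3
big=cv2.resize(im[y0:y1,x0:x1],None,fx=s,fy=s,interpolation=cv2.INTER_CUBIC)
D=lambda pts,col:cv2.polylines(big,[np.int32((proj(w,b2w(q,np.array(pts)/1e3))-[x0-.5,y0-.5])*s)],False,col,1)
D([[0,-44,145],[114,-44,145],[114,86,145],[0,86,145],[0,-44,145]],(255,0,0))
D([[-180,-165,145],[-180,125,145],[145,125,145]],(255,0,0))
D([[-157,58,192],[105,58,192]],(0,0,255))
D(np.r_[rim,rim[:1]]*1e3,(0,255,0))
cv2.imwrite("pics/ov1.png",big)
E
```

```text
[ 0.56556348 -0.0244772  -0.16615426] [[-0.6, 1.8], [1.1, -1.2], [1.3, -3.0], [-3.6, 0.6], [-0.2, 2.5]]
[ 0.56549165 -0.02491471 -0.16737154] [[0.4, 0.0], [0.1, -0.2], [1.2, 0.2], [0.3, 0.0], [-0.3, -0.1], [-0.3, 0.4], [-0.8, 1.9], [1.1, -0.9], [1.0, -2.6], [-3.8, 0.8], [-0.5, 2.7]]
[[-90.   36.1 189. ]
 [-44.8  30.7 189. ]
 [-48.2 -13.5 189. ]
 [-89.6 -11.2 189. ]]
```

View pics/ov1.png

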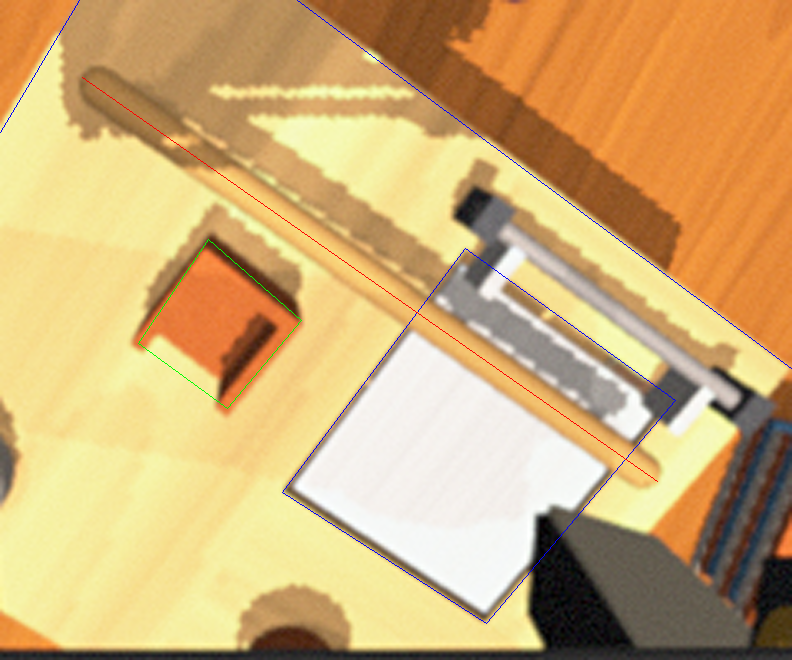

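The overlay agrees to about 1 px. The dish centre is about (-68,8) mm in the bin frame, with yaw near 0. With the tool yawed, the left finger presses the bar ahead of the dish while the right finger's pad corner pushes the dish wall.

```bash
cat >> h.py <<'E'
p=np.array([0.56549,-0.0247,-0.1669])
def tcp(Cx,Cy,z,By=56.):  # C = pushing pad corner (mm, bin frame); bar finger stays at By
    dx,dy=9.5,99.; a=np.arcsin((By-Cy)/np.hypot(dx,dy))-np.arctan2(dx,dy)
    ty=np.array([np.cos(a),np.sin(a)]); tx=np.array([-ty[1],ty[0]])
    T=np.array([Cx,Cy])+9.5*tx+46*ty
    return b2w(p,[T[0]/1e3,T[1]/1e3,z])[0],quat(p[2]+a),np.degrees(a),(np.array([Cx,Cy])+dx*tx+dy*ty)
E
python3 - <<'E'
from h import *
from bench import manip,viewer
X,Y=-103,7
for x,y in ((X,Y),(-60,2),(12,-3)):
    a=tcp(x,y,.163); print(a[2],a[3],manip.solve_ik(a[0],a[1]))
a=tcp(X,Y,.24); manip.move_pose(a[0],a[1])
f0=manip.current_force(); print(f0)
for z,v in ((.205,.08),(.18,.04),(.163,.04)):
    a=tcp(X,Y,z); manip.servo_line(a[0],a[1],vel=v); print(z,manip.current_tool_pos()-a[0],manip.current_force()-f0)
print(manip.current_clock())
w=viewer.get_calibration("wrist"); np.save("w2.npy",w,allow_pickle=True)
A=viewer.get_image("wrist")[:,:,::-1];B=viewer.get_image("scene")[:,:,::-1]
cv2.imwrite("pics/w2raw.png",A);cv2.imwrite("pics/s2raw.png",B)
B=cv2.resize(B[165:290,205:345],(470,420),interpolation=cv2.INTER_CUBIC)
A=cv2.resize(A,(328*560//420-110,246))
out=np.zeros((420,470+327,3),np.uint8);out[:,:470]=B;out[:246,470:]=A[:,:327];cv2.imwrite("pics/c2.png",out)
E
```

```text
24.03600146845874 [-16.45376958  56.        ] [ 0.65645584  0.44465269 -0.91999211  1.95296434  0.43293698  0.95395411
 -0.22227133]
27.404099032272175 [23.51796214 56.        ] [ 0.63552787  0.51985651 -0.90710967  1.85860192  0.48345589  1.00062424
 -0.16661988]
30.90558127070676 [92.06403687 56.        ] [ 0.61007834  0.65381648 -0.9192295   1.68626833  0.57517403  1.09522892
 -0.11132046]
[-0.2499878   0.71113306  0.87157898]
0.205 [-0.0001635   0.00018462 -0.00027578] [-0.06067347 -1.26659525 -1.33985226]
0.18 [ 0.00080059 -0.00116271  0.00046449] [ 0.6585157  -5.24097599  4.13131482]
0.163 [0.00115778 0.00011673 0.00077437] [-0.45036565 -2.71392409  5.72761316]
5.3583
```

View pics/c2.png

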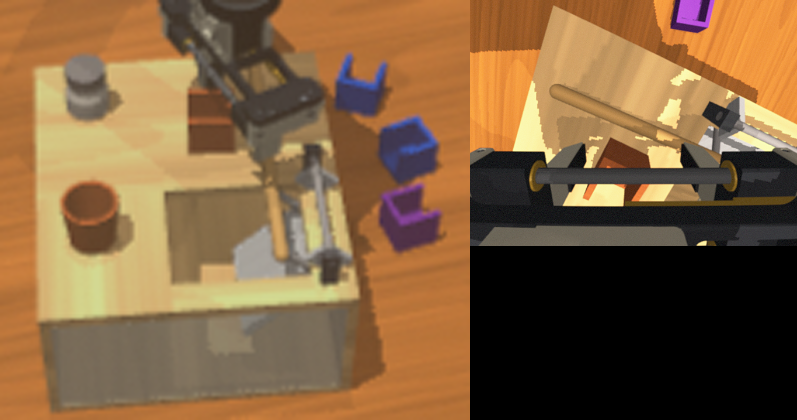

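The flap is wide open (bar about 12 mm above the deck) and the dish is untouched behind the opening. Now I push part of the way and look.

```bash
cat >> h.py <<'E'
def look(tag,manip,viewer):
    w=viewer.get_calibration("wrist"); np.save(f"{tag}.npy",w,allow_pickle=True)
    A=viewer.get_image("wrist")[:,:,::-1];B=viewer.get_image("scene")[:,:,::-1]
    cv2.imwrite(f"pics/{tag}w.png",A);cv2.imwrite(f"pics/{tag}s.png",B)
    B=cv2.resize(B[170:250,245:325],(420,420),interpolation=cv2.INTER_CUBIC)
    A=cv2.resize(A[190:360,130:430],(380,215),interpolation=cv2.INTER_CUBIC)
    out=np.zeros((420,800,3),np.uint8);out[:,:420]=B;out[:215,420:]=A;cv2.imwrite(f"pics/{tag}c.png",out)
def push(pts,manip,z=.162,vel=.05):
    for x,y in pts:
        a=tcp(x,y,z); manip.servo_line(a[0],a[1],vel=vel); print(x,y,(manip.current_tool_pos()-a[0]).round(4),manip.current_force().round(1),round(manip.current_clock(),2))
E
python3 - <<'E'
from h import *
from bench import manip,viewer
push([(-95,7),(-80,6),(-65,4)],manip); look("p1",manip,viewer)
E
```

```text
-95 7 [-0.0002  0.001   0.0004] [-2.9 -0.   7.5] 5.77
-80 6 [-0.0005  0.0014  0.0003] [-3.7  0.2  7.7] 6.21
-65 4 [-0.0006  0.0016  0.0003] [-3.8 -0.1  7.7] 6.65
```

View pics/p1c.png

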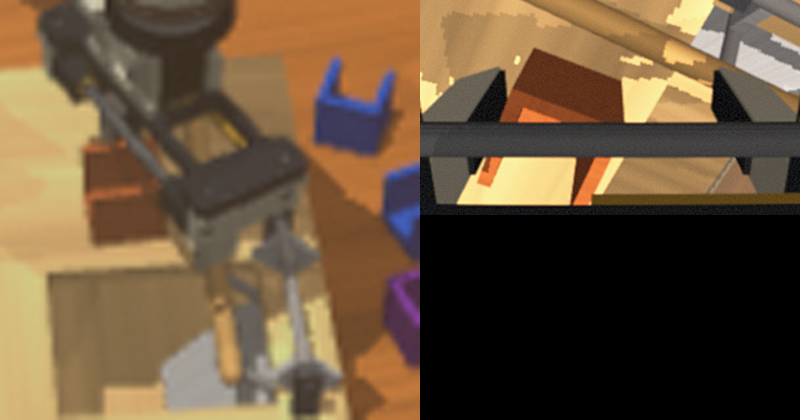

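```bash
python3 - <<'E'
from h import *
w=np.load("p1.npy",allow_pickle=True).item()
f=lambda uv:np.array([[130+(u-420)*300/380,190+v*170/215] for u,v in uv])
print((w2b(p,toplane(w,f([[533,48],[622,82]]),.145))*1e3).round(1))
print((w2b(p,toplane(w,f([[622,121],[480,185],[575,204]]),.189))*1e3).round(1))
from bench import viewer
c=viewer.get_calibration("scene"); g=lambda uv:np.array(uv)/5.25+[244.6,169.6]
print((w2b(p,toplane(c,g([[93,244],[167,237]]),.145))*1e3).round(1))
print((w2b(p,toplane(c,g([[88,195]]),.189))*1e3).round(1))
E
```

```text
[[-67.1  29.5 145. ]
 [-20.8  32.3 145. ]]
[[-24.1  35.9 189. ]
 [-62.4 -16.1 189. ]
 [-23.9  -7.4 189. ]]
[[-20.8 -14.6 145. ]
 [-22.6  31.6 145. ]]
[[-21.3 -17.1 189. ]]
```

The dish slides straight: centre about (-44,8), yaw about 3°, 32 mm from the robot-side wall to go. I carry on over the edge.

```bash
python3 - <<'E'
from h import *
from bench import manip,viewer
push([(-50,3),(-38,3),(-28,2),(-18,2)],manip)
look("p2a",manip,viewer)
push([(-8,1),(2,0),(10,0)],manip); look("p2",manip,viewer)
a=cv2.imread("pics/p2ac.png"); b=cv2.imread("pics/p2c.png"); a[215:]=0
cv2.imwrite("pics/p2j.png",np.vstack([cv2.resize(cv2.imread("pics/p2ac.png"),(571,300)),cv2.resize(b,(571,300))]))
E
```

```text
-50 3 [-0.0006  0.0016  0.0004] [-4.4  0.3  8. ] 7.19
-38 3 [-0.0005  0.0016  0.0004] [-4.2  0.2  7. ] 7.58
-28 2 [-0.0006  0.0016  0.0004] [-4.4  0.6  8. ] 7.92
-18 2 [-0.0006  0.0017  0.0005] [-4.7 -0.1  7.8] 8.28
-8 1 [-0.0001  0.0015  0.0006] [-2.7  0.5  7.5] 8.72
2 0 [-0.0002  0.0017  0.0006] [-3.6  0.5  7.1] 9.06
10 0 [-0.0002  0.0018  0.0007] [-3.7  0.5  7. ] 9.37
```

View pics/p2j.png

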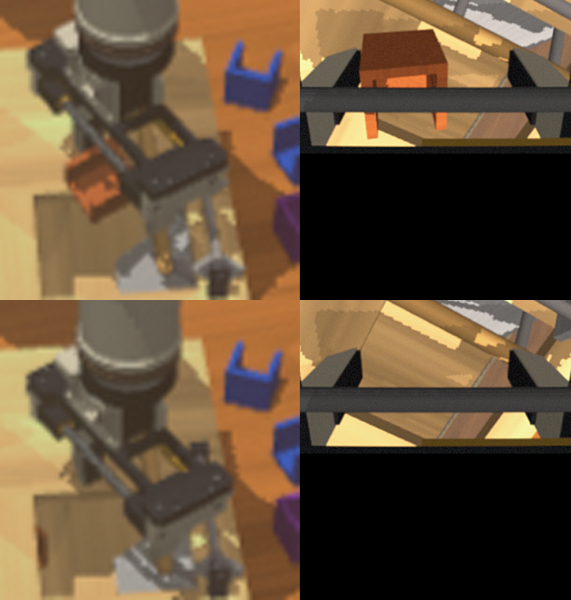

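The dish dropped into the bin; a dark red bit shows inside at (40,545), well clear of the flap on the right side. Now I release straight up, retreat and check.

```bash
python3 - <<'E'
from h import *
from bench import manip,viewer
for z,v in ((.205,.06),(.30,.15)):
    a=tcp(10,0,z); manip.servo_line(a[0],a[1],vel=v)
a=tcp(-60,0,.42); manip.servo_line(a[0]+[-.08,.0,0],a[1],vel=.2)
manip.sleep(.5)
print(manip.current_force(),manip.current_clock())
B=viewer.get_image("scene")[:,:,::-1]; W=viewer.get_image("wrist")[:,:,::-1]
out=np.zeros((420,800,3),np.uint8); out[:,:400]=cv2.resize(B[165:290,205:345],(400,420),interpolation=cv2.INTER_CUBIC); out[:300,400:]=cv2.resize(W,(400,300)); cv2.imwrite("pics/end.png",out)
E
```

```text
[-0.16851586 -0.12320596 -0.05231828] 12.725
```

View pics/end.png

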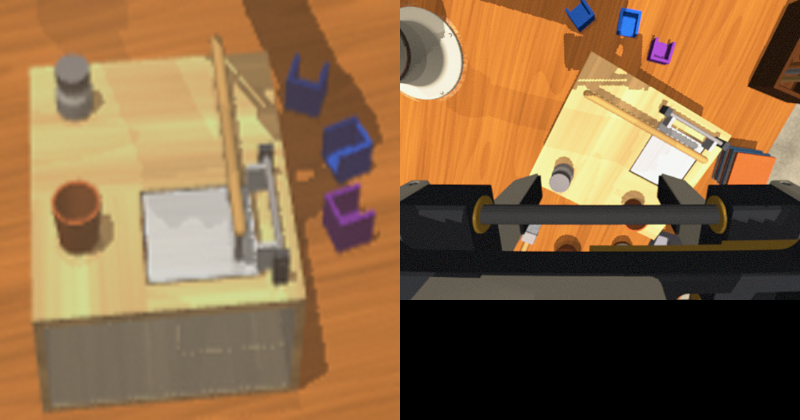

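The flap is shut flush at (195,235), the dish is no longer on the deck, and the cup (77,215) and pot (73,88) have not moved. Handing in.

```bash
python3 -c "
from bench import manip
print(manip.hand_in())"
```

```text
the job is handed in; nothing more can be done
None
```

The job is handed in (verdict not shown): the broken dish was pushed along the deck into the bin with the flap held open, the flap is shut again, and the cup and pot on the deck are where they were, at about 13 s on the robot's clock.

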